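# Lay a standing table leg down in the packing cradle

### The arm

A 6-joint arm with a two-finger parallel gripper is mounted at the origin on the work surface. World frame = base frame: x ahead of the robot, y to its left, z up, the work surface at z = 0. Lengths are in m, angles in rad, forces in N, time in s.
With the tool pointing down it reaches from about 0.35 to 0.975 m from the base axis. Payload 4.9 kg.
Tool frame: the origin (TCP) lies at the very end of the fingers, on their centre line; the grasp point (between the pads) lies 19 mm behind it; z points along the fingers, x is the direction in which the jaws open and shut, and the axes are right-handed (so a half turn about z gives the same grasp; the last joint's range is limited). The gripper opens to 85 mm and grips with 20 to 120 N. Pads are 22 mm wide; open, the fingers measure 114 mm over their backs; the gripper's body (76 mm by 85 mm) begins 54 mm behind the grasp point. The pads swing forward as they close: fully open they stand 13 mm farther back than shut.
Start: joints at [-1.296, 0.053, 1.613, -0, 1.476, -0.119], TCP at [0.24, -0.577, 0.231] pointing down, gripper open.
Joint ranges: [-3.01, 3.01], [-1.01, 2.22], [0.06, 2.58], [-1.02, 4.17], [0.09, 2.62], [-3.14, 3.14]. Speed limits (rad/s): [2.57, 2.57, 3.14, 3.14, 3.14, 3.14].

### API

Orientations are given as a unit quaternion [w, x, y, z].
In Python, from plant import * gives the robot as it stands.
- The arm moves only by the shell command python3 -m inch 'ROWS'. ROWS is text: rows parted by semicolons, each of 7 numbers parted by spaces: the shift along the tool's x, y, z in m, then the turn, a rotation vector about the tool's x, y, z in rad, then the closure, from 0 (fully open) to 1 (shut). A call has 1 to 10 rows; each row shifts and turns the commanded pose from where the row before left it, along the tool's axes as they then stand; what a row does not reach is not made up. A row lasts 1/12 s, in which the tool goes at most 41.7 mm and 7.16 degrees, less where a joint would pass 70% of its speed; a pose out of reach is approached as far as the arm can. A call with a gripper value outside its range is refused whole. The fingers move at their own pace and stop on an object; the grip force is fixed at half the most. Time passes only in rows, so rows that do not move let the fingers close. It gives the time, the measured TCP pose, the force and the opening at its end, in the units of the state.
- state(): the state, without advancing time (a new reading comes with each control period).
- grab_frame(name): name is "scene" or "top" or "wrist"; returns the picture (480x640x3 uint8, blue, green, red); there is no depth.
- camera_info(name): a dict with "vertical_fov" (degrees; the focal length in pixels is half the picture's height over the tangent of half this angle, whatever the lens; pixels are square), "cx", "cy" (the principal point, pixels), "k1" (the pictures are not rectified: a ray, as slopes to the right and down, at radius r is drawn at 1 + k1 r^2 times it, then the intrinsics apply), "origin" and "rotation" of the camera in the world. Camera axes: x right, y down, z forward; pixel columns grow to the right and rows downward; lengths in m; the calibration is good to about 2 mm. A picture is of the moment at which its call begins: read the wrist's pose just before it. camera_info takes no time and is no camera call; for the wrist camera it gives the pose at the moment of the call.
- job_done(): hands the job in, once; it reports no verdict.
The state is a dict: "time": time; "joint_pos": joint angles; "joint_vel": joint speeds; "joint_efforts": joint torques, N m; "tool_pos": TCP position; "tool_rot": TCP orientation; "contact_force": force on the tool from outside, world axes, zero at the start; "ft_torque": the same for the moment, N m; "gripper_width": opening from 0.0 (shut) to 1.0 (fully open).
Only numpy, scipy, OpenCV 4.12 (cv2) and the standard library are available. Lean on these libraries where they do the work, as an engineer would, in place of code of your own. Each camera call takes 0.05 s, during which the arm holds its last target.

### The job

The blue steel table leg stands on its square plate, just behind the metal stop bar of the wooden packing cradle. Push it over with your fingers, across the stop bar towards the saddle block, easing it down all the way so it never falls or bangs, until it lies still on its side with the tube in the cork-lined saddle and its plate up against the stop bar. Do not grip it or lift it off the cradle, and leave the other things on the counter where they are.

Things in the scene. Friction and masses are not known exactly. Their poses are not given: they have to be found in the camera images.
- leg: Loose table leg, 240 mm, about 0.55 kg: steel plate 90 x 90 x 6 mm, round blue tube 26 mm thick on its middle. Origin: centre of the plate's underside; z runs along the tube to its free end; x, y along the plate's edges, x roughly as the cradle's. Starts upright on the cradle's board, plate edge 3 to 9 mm short of the stop bar. Mass centre 64 mm up: past about 35 degrees of lean it falls by itself.
- leg_tip (a point): Centre of the leg's free end (its last 20 mm are a black rubber foot), on the tube axis 240 mm from the plate's underside. With the leg lying in place it is 234 mm beyond the stop bar's face, 92 mm beyond the saddle and 74 mm beyond the board, the tube's underside 52 mm above the table, so fingers have room below it.
- cradle: Fixed plywood board 290 x 150 x 20 mm, from x = -130 to +160 mm of its frame, with stop bar and saddle. Origin: on the table, under the middle of the stop bar's face that looks at the leg. x points from stop bar to saddle, the way to tip the leg (roughly to the robot's right), z up. Leg lying in place: its plate on edge against the bar, leg origin at x = -6 mm and 65 mm above the table.
- stop (a point): Top middle of the aluminium stop bar's face that looks at the leg. The bar spans x 0 to 14 mm of the cradle, is 130 mm long along y and 12 mm high above the board (top 32 mm above the table).
- saddle (a point): Middle of the cork floor of the dark wooden saddle block, 51 mm above the table and 130 mm beyond the stop bar's face. The block is 24 mm long along x; its notch, open at the top, is 60 mm wide between cheeks 21 mm high.
- padlock: Bystander: brass padlock with steel shackle lying flat, 70 x 46 x 18 mm, origin under the middle of its body.
- carton: Bystander: white and yellow carton 90 x 65 x 55 mm, origin at the centre of its underside.
- jar: Bystander: glass jar, green lid, 60 mm diameter, 80 mm tall, origin at the centre of its underside.
- tape: Bystander: grey roll of tape lying flat, 90 mm diameter, 24 mm high, origin at the centre of its underside.
- driver: Bystander: screwdriver with an orange handle, lying on the counter, origin under its middle.
- hinge: Bystander: open brass hinge lying flat, 68 x 70 x 10 mm, origin at the centre of its underside.
Things that resemble listed ones, but are neither listed nor needed, are in the scene too. What is meant by the leg is not yellow, and is the smaller of those in its own colour.

How it is judged:
By the outcome, as a careful person would: the job done as asked, in the order asked, and still so for the second after the job is handed in, with the robot touching nothing.
It also fails if it takes over 58 s, if anything falls off the work surface, if the arm or the gripper's body presses on something with over 40 N, if the wrist force passes 120 N, or if a joint passes its speed limit or range.

## Working session

There is one attempt and no reset: what is moved stays moved. The work goes in short steps, Python scripts to look and compute and a shell command to move; the robot and the scene stay as the last step left them, time stands still between calls to the robot, and variables do not carry over. Pictures are saved under pics/ and viewed, and the job is handed in when it is done.

```bash
mkdir -p pics; ls; python3 - <<'E'
from plant import *
import cv2
print(state())
for n in ("scene","top","wrist"):
    print(n,camera_info(n)); cv2.imwrite(f"pics/{n}0.png",grab_frame(n))
E
```

```text
pics
{'time': 0.0, 'joint_pos': array([-1.29601638e+00,  5.33506934e-02,  1.61430339e+00,  2.35704831e-05,
        1.47598955e+00, -1.19018503e-01]), 'joint_vel': array([ 0.00102617,  0.00039771,  0.00097305,  0.00017496, -0.00045575,
       -0.00128454]), 'joint_efforts': array([ 1.62803288e-03, -3.93684518e+01, -3.70173132e+01, -7.60825259e-06,
        7.10872919e-03, -9.52325706e-06]), 'tool_pos': array([ 0.23963726, -0.5765589 ,  0.23006123]), 'tool_rot': array([-6.75432670e-04,  8.31773810e-01, -5.55113751e-01, -7.71726041e-04]), 'contact_force': array([-0.15491249,  0.29394313,  0.05938107]), 'ft_torque': array([-0.00495681,  0.05016597,  0.03147157]), 'gripper_width': 0.9967871385262327}
scene {'vertical_fov': 44.3570317236533, 'cx': 319.0425747956509, 'cy': 243.250291937805, 'k1': -0.1805214697906233, 'origin': array([1.56431786, 0.26267159, 1.12460469]), 'rotation': array([-0.25226111,  0.58179541,  0.7031178 , -0.32172004])}
top {'vertical_fov': 52.45772269255279, 'cx': 316.0588654570881, 'cy': 234.67932944423657, 'k1': -0.006261079691795833, 'origin': array([0.34537986, 0.03280412, 1.15107778]), 'rotation': array([ 0.05579174, -0.70043682,  0.70930365, -0.05624828])}
wrist {'vertical_fov': 68.77934679282612, 'cx': 319.0749777025214, 'cy': 236.1770348985472, 'k1': -0.041798204989095256, 'origin': array([ 0.30124314, -0.55284098,  0.37323548]), 'rotation': array([ 0.10832722,  0.82497727, -0.54984806, -0.0731083 ])}
```

View pics/scene0.png

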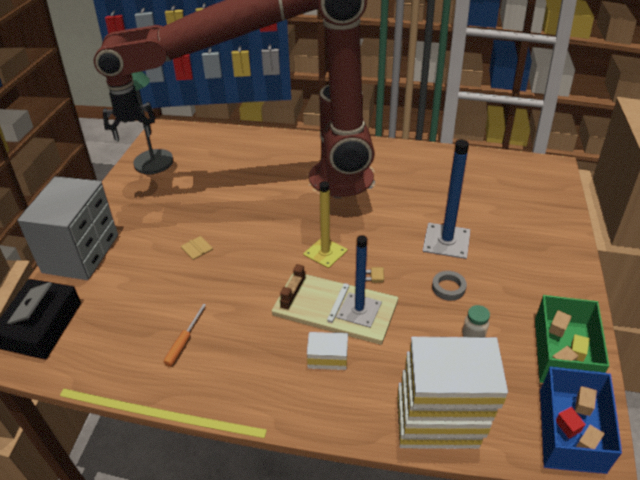

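View pics/top0.png

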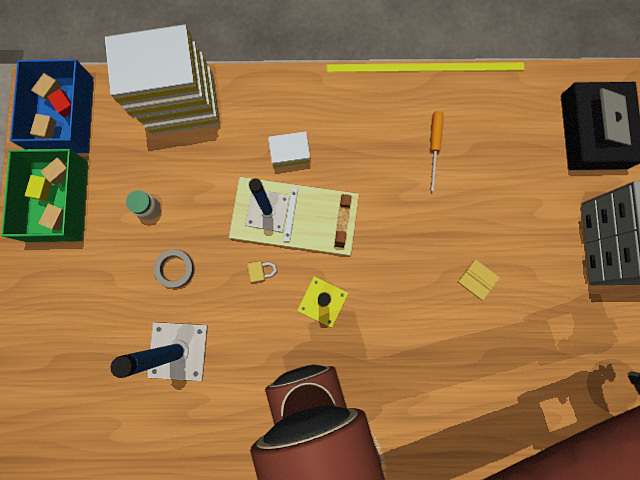

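View pics/wrist0.png

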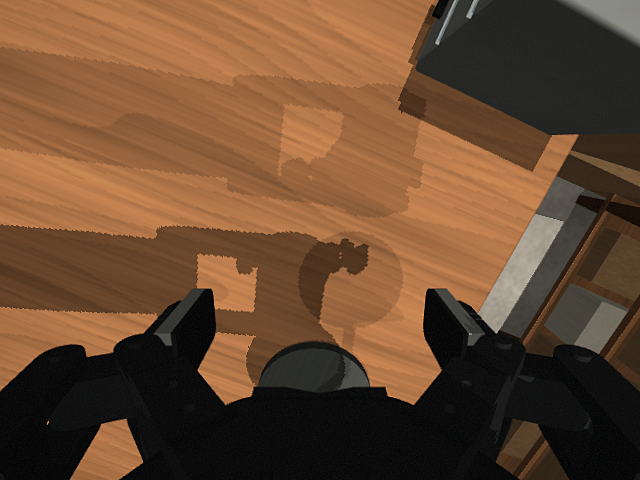

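The scene shows a yellow leg, top (324,300), scene (325,230). There are two blue legs: one off the cradle, top (180,350), scene (455,195), and one on the cradle, top (267,210), scene (360,270). The leg meant is the blue one on the cradle, because it isn't yellow and is the smaller blue one. An enlarged crop will confirm this.

```bash
cat > h.py <<'E'
from plant import *
import numpy as np, cv2
from scipy.spatial.transform import Rotation as R
def cam(n, ci=None):
    c=ci or camera_info(n); f=240/np.tan(np.radians(c['vertical_fov']/2))
    K=np.array([[f,0,c['cx']],[0,f,c['cy']],[0,0,1.]]); D=np.array([c['k1'],0,0,0,0.])
    q=c['rotation']; Rm=R.from_quat([q[1],q[2],q[3],q[0]]).as_matrix()
    return K,D,Rm,np.array(c['origin'])
def onz(n,pts,z,ci=None):
    K,D,Rm,o=cam(n,ci)
    u=cv2.undistortPoints(np.array(pts,float).reshape(-1,1,2),K,D).reshape(-1,2)
    d=np.c_[u,np.ones(len(u))]@Rm.T
    return o+d*((z-o[2])/d[:,2])[:,None]
def proj(n,P,ci=None):
    K,D,Rm,o=cam(n,ci)
    p=(np.atleast_2d(P)-o)@Rm
    return cv2.projectPoints(p,np.zeros(3),np.zeros(3),K,D)[0].reshape(-1,2)
E
python3 - <<'E'
import cv2
a=cv2.imread('pics/top0.png')[165:270,215:375]
cv2.imwrite('pics/topc.png',cv2.resize(a,None,fx=5,fy=5,interpolation=cv2.INTER_CUBIC))
a=cv2.imread('pics/scene0.png')[220:350,260:410]
cv2.imwrite('pics/scenec.png',cv2.resize(a,None,fx=4.5,fy=4.5,interpolation=cv2.INTER_CUBIC))
E
```

```text
(no output)
```

View pics/topc.png

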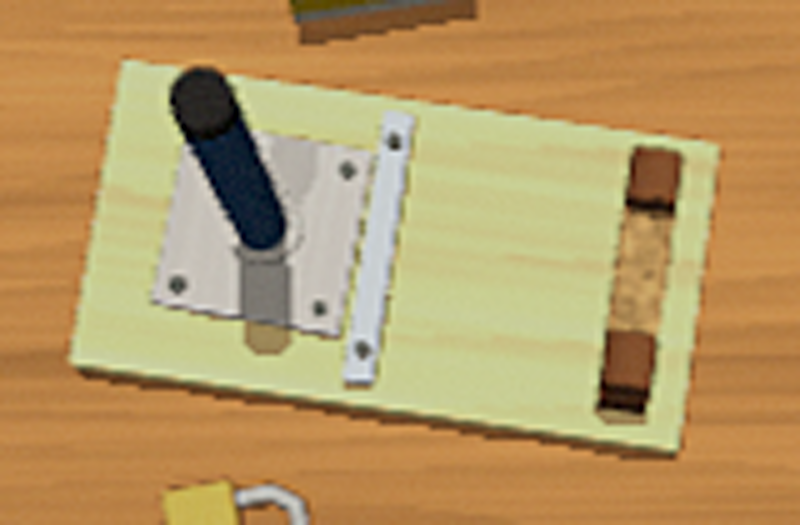

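View pics/scenec.png

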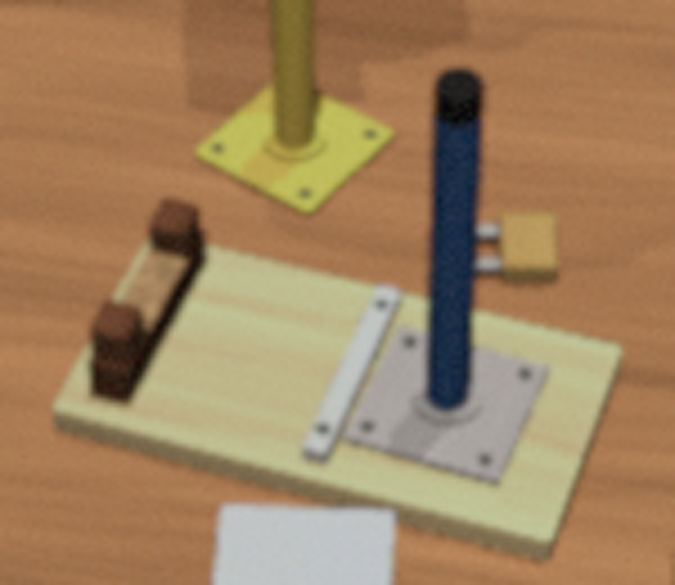

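The crops confirm it: the blue leg on the cradle has a steel plate behind the stop bar. In the top crop, the board corners are at (122,62), (718,147), (678,450) and (75,365). The tip is at about (203,100).

```bash
python3 - <<'E'
from h import *
P=lambda L,n:[((u+.5)/s-.5+ox,(v+.5)/s-.5+oy) for u,v in L for s,ox,oy in [(5,215,165) if n=='top' else (4.5,260,220)]]
b=onz('top',P([(122,62),(718,147),(680,448),(73,365)],'top'),.02)
# local: (-.13,.075),( .16,.075),(.16,-.075),(-.13,-.075): image up = +x world; cradle y = ?
loc=np.array([[-.13,.075],[.16,.075],[.16,-.075],[-.13,-.075]])
def fit(l,w):
    lc,wc=l.mean(0),w.mean(0); H=(l-lc).T@(w-wc); U,S,V=np.linalg.svd(H); Rm=(U@V).T; 
    if np.linalg.det(Rm)<0: V[1]*=-1; Rm=(U@V).T
    return Rm,wc-Rm@lc
Rm,t=fit(loc,b[:,:2]); print(b[:,:2],Rm,t,np.degrees(np.arctan2(Rm[1,0],Rm[0,0])))
print('res',(b[:,:2]-(loc@Rm.T+t))*1000)
# scene check of board
pc=[(57,410),(178,240),(622,347),(550,545)]
s=onz('scene',P(pc,'scene'),.02); print('scene board local',(s[:,:2]-t)@Rm)
tip=onz('top',P([(203,102)],'top'),.26); print('tip',tip,(tip[:,:2]-t)@Rm)
tip=onz('scene',P([(460,80)],'scene'),.26); print('tip s',tip,(tip[:,:2]-t)@Rm)
pl=onz('top',P([(190,130),(373,152),(340,337),(152,302)],'top'),.026); print('plate',(pl[:,:2]-t)@Rm)
pl=onz('scene',P([(400,328),(549,367),(497,482),(345,440)],'scene'),.026); print('plate s',(pl[:,:2]-t)@Rm)
st=onz('top',P([(385,112),(345,382)],'top'),.032); print('stop',(st[:,:2]-t)@Rm)
E
```

```text
[[ 0.66866515  0.21391262]
 [ 0.62321266 -0.07073656]
 [ 0.47909289 -0.04919114]
 [ 0.52192047  0.23510339]] [[-0.15166722  0.98843161]
 [-0.98843161 -0.15166722]] [0.5754978  0.09709855] -98.72355660303461
res [[-0.68175887 -0.30699682]
 [-2.15075468  1.68899171]
 [ 1.99421512  0.48432115]
 [ 0.83829843 -1.86631603]]
scene board local [[ 0.15458199  0.07331702]
 [ 0.13995795 -0.07446296]
 [-0.1310015  -0.07521841]
 [-0.13096041  0.07641005]]
tip [[0.58411383 0.14476409 0.26      ]] [[-0.0484209   0.00128706]]
tip s [[0.58156132 0.14641058 0.26      ]] [[-0.0496612  -0.00148565]]
plate [[-0.09092831  0.04442068]
 [-0.00329735  0.04590356]
 [-0.0054532  -0.04415874]
 [-0.09534539 -0.03997792]]
plate s [[-0.00840566 -0.04336081]
 [-0.09692676 -0.04159892]
 [-0.09312223  0.04852202]
 [-0.00595307  0.04661495]]
stop [[-7.23098593e-06  6.44792016e-02]
 [ 5.77230758e-04 -6.57033898e-02]]
```

```bash
python3 -m inch '0 0 -0.03 0 0 0.09 0.6; 0 0 -0.03 0 0 0.09 0.6; 0 0 -0.03 0 0 0.09 0.6; 0 0 -0.03 0 0 0.09 0.6; 0 0 -0.03 0 0 0.09 0.6; 0 0 -0.02 0 0 0.096 0.6'
cat >> h.py <<'E'
C=np.array([.5755,.0971]); cx=np.array([-.1517,-.9884,0]); cy=np.array([.9884,-.1517,0])
CR=np.c_[cx,cy,[0,0,1]]
def w2c(p): p=np.array(p); return CR.T@(p-np.r_[C,0])
def c2w(p): return CR@np.array(p)+np.r_[C,0]
def toolR(th): # tool rot when tilted th rad
    lz=np.sin(th)*cx+np.cos(th)*np.array([0,0,1.]); z=-lz; y=-cy; x=np.cross(y,z); return np.c_[x,y,z]
def now(s=None):
    s=s or state(); q=s['tool_rot']; return s, np.array(s['tool_pos']), R.from_quat([q[1],q[2],q[3],q[0]]).as_matrix()
def delta(pw,th=0.):
    s,p,Rm=now(); Rt=toolR(th)
    print('t %.2f'%s['time'],'q',np.round(s['joint_pos'],3),'w %.3f'%s['gripper_width'],'F',np.round(s['contact_force'],2))
    print('tcp cradle',np.round(w2c(p),4),'shift tool',np.round(Rm.T@(pw-p),4),'turn',np.round(R.from_matrix(Rm.T@Rt).as_rotvec(),4))
E
python3 - <<'E'
from h import *
delta(c2w([-.0495,0,.36]))
E
```

```text
time: 0.65
tool_pos: [0.2399, -0.5774, 0.4048]
tool_rot: [-0.001, -0.65, 0.76, -0.002]
contact_force: [0.0, -1.6, 0.3]
gripper_width: 0.403
t 0.65 q [-1.296  0.007  1.376 -0.     1.755  0.432] w 0.403 F [ 0.   -1.63  0.29]
tcp cradle [ 0.7176 -0.2294  0.4048] shift tool [-0.7683 -0.2259  0.0427] turn [-0.0014 -0.0032 -0.0044]
```

```bash
for i in 1; do python3 -m inch '-0.0384 -0.0113 0 0 0 0 0.6; -0.0384 -0.0113 0 0 0 0 0.6; -0.0384 -0.0113 0 0 0 0 0.6; -0.0384 -0.0113 0 0 0 0 0.6; -0.0384 -0.0113 0 0 0 0 0.6; -0.0384 -0.0113 0 0 0 0 0.6; -0.0384 -0.0113 0 0 0 0 0.6; -0.0384 -0.0113 0 0 0 0 0.6; -0.0384 -0.0113 0 0 0 0 0.6; -0.0384 -0.0113 0 0 0 0 0.6'; done
python3 - <<'E'
from h import *
delta(c2w([-.0495,0,.36]))
E
```

```text
time: 1.48
tool_pos: [0.4099, -0.2128, 0.4011]
tool_rot: [0.0, -0.651, 0.759, -0.0]
contact_force: [1.2, 0.3, -0.2]
gripper_width: 0.397
t 1.48 q [-0.64  -0.384  1.722  0.     1.803  1.083] w 0.397 F [ 1.19  0.31 -0.23]
tcp cradle [ 0.3314 -0.1166  0.4011] shift tool [-0.3809 -0.1165  0.0411] turn [-0.0001  0.     -0.0003]
```

```bash
python3 -m inch '0 0 0 0 -0.12 0 0.6; 0 0 0 0 -0.12 0 0.6; 0 0 0 0 -0.12 0 0.6; 0 0 0 0 -0.12 0 0.6; 0 0 0 0 -0.12 0 0.6; 0 0 0 0 -0.12 0 0.6; 0 0 0 0 -0.12 0 0.6; 0 0 0 0 -0.12 0 0.6; 0 0 0 0 -0.12 0 0.6; 0 0 0 0 -0.12 0 0.6'
python3 - <<'E'
from h import *
delta(c2w([.20,0,.2]),1.2)
cv2.imwrite('pics/s1.png',grab_frame('scene'))
E
```

```text
time: 2.32
tool_pos: [0.4096, -0.2154, 0.4014]
tool_rot: [0.43, -0.536, 0.625, 0.369]
contact_force: [0.1, 0.4, 0.6]
gripper_width: 0.398
t 2.32 q [-1.032e+00  1.000e-03  1.681e+00  9.400e-01  2.311e+00  1.034e+00] w 0.398 F [0.11 0.39 0.63]
tcp cradle [ 0.3341 -0.1166  0.4014] shift tool [ 0.1402 -0.1164  0.1973] turn [-0.001   0.0052  0.    ]
```

View pics/s1.png

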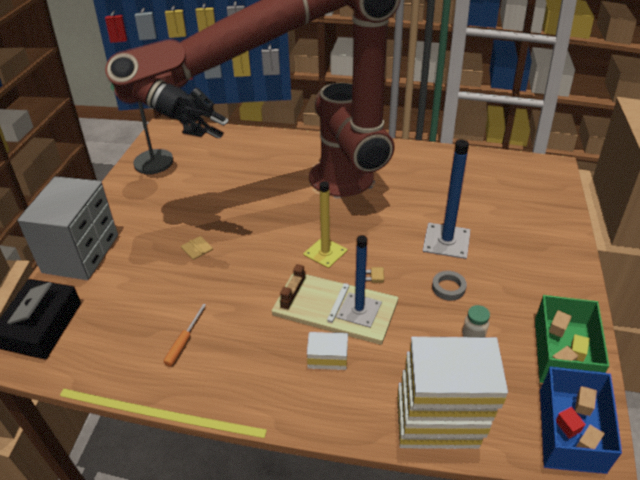

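```bash
cat > fk.py <<'E'
import numpy as np
from scipy.spatial.transform import Rotation as R
from scipy.optimize import least_squares
rz=lambda a:R.from_euler('z',a).as_matrix(); ry=lambda a:R.from_euler('y',a).as_matrix()
def fk(q,m):
    a1,d1,L2,a3,L3,d6=m
    A=rz(q[0]);B=A@ry(q[1]);D=B@ry(q[2]);E=D@rz(q[3])@ry(q[4])
    el=A@[a1,0,d1]+B@[0,0,L2]; wc=el+D@[a3,0,L3]; p=wc+E@[0,0,d6]
    return p,E@rz(q[5]),el,wc
E
python3 - <<'E'
from fk import *
D=[([-1.29601638,.0533506934,1.61430339,0,1.47598955,-.119],[.23963726,-.5765589,.23006]),
([-1.296,.007,1.376,0,1.755,.432],[.2399,-.5774,.4048]),
([-.64,-.384,1.722,0,1.803,1.083],[.4099,-.2128,.4011]),
([-1.032,.001,1.681,.94,2.311,1.034],[.4096,-.2154,.4014])]
f=lambda m:np.concatenate([fk(q,m)[0]-p for q,p in D])
r=least_squares(f,[0,.3,.4,0,.4,.25]); print(r.x,np.abs(r.fun).max())
J=r.jac; print(np.linalg.svd(J)[1])
R_=fk(D[3][0],r.x)[1]; print(R.from_matrix(R_).as_quat()[[3,0,1,2]], fk(D[3][0],r.x)[2:])
E
```

```text
[-0.0475101   0.22459096  0.39839354  0.00944694  0.67062401  0.33603049] 0.07245405143185898
[3.87066796 2.8490675  0.8726961  0.25393185 0.20973761 0.17514034]
[-0.36861409  0.62560932  0.53626002  0.43030434] (array([-0.02417317,  0.04043725,  0.6229843 ]), array([ 0.31726283, -0.53072211,  0.53917347]))
```

```bash
cat > fk.py <<'E'
import numpy as np
from scipy.spatial.transform import Rotation as R
from scipy.optimize import least_squares
rz=lambda a:R.from_euler('z',a).as_matrix(); ry=lambda a:R.from_euler('y',a).as_matrix()
def fk(q,m):
    b,d1,L2,L3,e,d6=m
    A=rz(q[0]);B=A@ry(q[1]);D=B@ry(q[2]);E=D@rz(q[3])@ry(q[4])
    el=A@[0,b,d1]+B@[0,0,L2]; wc=el+D@[0,0,L3]; p=wc+D@rz(q[3])@[0,e,0]+E@[0,0,d6]
    return p,E@rz(q[5]+np.pi/2),el,wc
E
python3 - <<'E'
from fk import *
D=[([-1.29601638,.0533506934,1.61430339,0,1.47598955,-.119],[.23963726,-.5765589,.23006]),
([-1.296,.007,1.376,0,1.755,.432],[.2399,-.5774,.4048]),
([-.64,-.384,1.722,0,1.803,1.083],[.4099,-.2128,.4011]),
([-1.032,.001,1.681,.94,2.311,1.034],[.4096,-.2154,.4014])]
f=lambda m:np.concatenate([fk(q,m)[0]-p for q,p in D])
r=least_squares(f,[0,.3,.4,.4,0,.25]); print(r.x,np.abs(r.fun).max())
print(np.linalg.svd(r.jac)[1])
m=r.x;np.save('m.npy',m)
print(R.from_matrix(fk(D[3][0],m)[1]).as_quat()[[3,0,1,2]])
from h import *
lo=np.array([-3.01,-1.01,.06,-1.02,.09,-3.14]);hi=np.array([3.01,2.22,2.58,4.17,2.62,3.14])
q=np.array(D[2][0])
def ik(q0,pw,Rt):
    def g(q):
        p,Rm,_,_=fk(q,m); return np.r_[(p-pw)*5,R.from_matrix(Rm.T@Rt).as_rotvec()]
    s=least_squares(g,np.clip(q0,lo+1e-6,hi-1e-6),bounds=(lo,hi)); return s.x,np.abs(s.fun).max()
for last in (90,80,70):
  q=np.array(D[2][0])
  print(last)
  for th in range(0,91,10):
    t=np.radians(th); ph=np.radians(th*last/90)
    o=-.045*np.cos(t),.02+.045*np.sin(t)
    d=.195
    pc=[o[0]+d*np.sin(t)-.006*np.sin(t),0,o[1]+d*np.cos(t)]
    q,e=ik(q,c2w(pc),toolR(ph)); p,Rm,el,wc=fk(q,m)
    print(th,np.round(pc,3),np.round(q,2),'err %.4f'%e,'wc',np.round(wc,3))
E
```

```text
[ 0.07581576  0.2051202   0.37236916  0.61241571 -0.00335413  0.28907208] 0.014479511621651286
[3.35142326 2.76357656 2.03421105 0.78885838 0.55592442 0.24747257]
[-0.56492064  0.82156568 -0.0631795   0.0436216 ]
90
0 [-0.045  0.     0.215] [ 0.04 -0.06  1.76  0.11  1.44  3.14] err 0.1806 wc [0.581 0.1   0.501]
10 [-0.011  0.     0.22 ] [-0.06 -0.11  1.81  0.22  1.44  3.14] err 0.0701 wc [0.569 0.044 0.502]
20 [0.022 0.    0.219] [-0.17 -0.15  1.85  0.35  1.45  3.08] err 0.0000 wc [ 0.558 -0.02   0.491]
30 [0.056 0.    0.211] [-0.31 -0.14  1.89  0.52  1.49  2.91] err 0.0000 wc [ 0.546 -0.098  0.463]
40 [0.087 0.    0.198] [-0.44 -0.1   1.92  0.66  1.56  2.76] err 0.0000 wc [ 0.536 -0.17   0.422]
50 [0.116 0.    0.18 ] [-0.55 -0.01  1.93  0.79  1.63  2.62] err 0.0000 wc [ 0.526 -0.235  0.368]
60 [0.141 0.    0.156] [-0.64  0.11  1.92  0.89  1.71  2.5 ] err 0.0000 wc [ 0.518 -0.289  0.303]
70 [0.162 0.    0.129] [-0.7   0.25  1.9   0.97  1.79  2.39] err 0.0000 wc [ 0.512 -0.331  0.23 ]
80 [0.178 0.    0.098] [-0.74  0.42  1.86  1.04  1.88  2.3 ] err 0.0000 wc [ 0.508 -0.361  0.151]
90 
[... 1355 characters left out ...]
1 0.002 0.498]
30 [0.056 0.    0.211] [-0.26 -0.15  1.88  0.41  1.47  2.98] err 0.0000 wc [ 0.551 -0.068  0.478]
40 [0.087 0.    0.198] [-0.38 -0.13  1.91  0.53  1.51  2.84] err 0.0000 wc [ 0.541 -0.134  0.447]
50 [0.116 0.    0.18 ] [-0.48 -0.07  1.92  0.64  1.55  2.71] err 0.0000 wc [ 0.532 -0.195  0.407]
60 [0.141 0.    0.156] [-0.57  0.01  1.93  0.73  1.6   2.59] err 0.0000 wc [ 0.524 -0.249  0.357]
70 [0.162 0.    0.129] [-0.65  0.12  1.92  0.8   1.65  2.48] err 0.0000 wc [ 0.517 -0.294  0.299]
80 [0.178 0.    0.098] [-0.7   0.24  1.9   0.87  1.71  2.38] err 0.0000 wc [ 0.512 -0.331  0.235]
90 [0.189 0.    0.065] [-0.74  0.39  1.86  0.92  1.76  2.29] err 0.0000 wc [ 0.508 -0.358  0.166]
```

```bash
python3 -m inch '0 0 0 0 0.12 0 0.6; 0 0 0 0 0.12 0 0.6; 0 0 0 0 0.12 0 0.6; 0 0 0 0 0.12 0 0.6; 0 0 0 0 0.12 0 0.6; 0 0 0 0 0.12 0 0.6; 0 0 0 0 0.12 0 0.6; 0 0 0 0 0.12 0 0.6; 0 0 0 0 0.12 0 0.6; 0 0 0 0 0.12 0 0.6'
python3 -m inch '-0.038 -0.0117 0 0 0 0 0.6; -0.038 -0.0117 0 0 0 0 0.6; -0.038 -0.0117 0 0 0 0 0.6; -0.038 -0.0117 0 0 0 0 0.6; -0.038 -0.0117 0 0 0 0 0.6; -0.038 -0.0117 0 0 0 0 0.6; -0.038 -0.0117 0 0 0 0 0.6; -0.038 -0.0117 0 0 0 0 0.6; -0.038 -0.0117 0 0 0 0 0.6; -0.038 -0.0117 0 0 0 0 0.6'
python3 -m inch '0 0 0 0 0 0 0.6; 0 0 0 0 0 0 0.6'
python3 - <<'E'
from h import *
delta(c2w([-.0495,0,.36]))
ci=camera_info('wrist')
cv2.imwrite('pics/w2.png',grab_frame('wrist'))
np.save('ci2.npy',ci,allow_pickle=True)
cv2.imwrite('pics/s2.png',grab_frame('scene'))
E
```

```text
time: 3.2
tool_pos: [0.4096, -0.2153, 0.4034]
tool_rot: [-0.002, -0.651, 0.759, -0.005]
contact_force: [0.7, -0.3, -1.2]
gripper_width: 0.398
time: 4.03
tool_pos: [0.5835, 0.1452, 0.4021]
tool_rot: [0.0, -0.652, 0.758, -0.001]
contact_force: [0.9, -0.8, 0.1]
gripper_width: 0.401
time: 4.2
tool_pos: [0.5832, 0.1449, 0.4009]
tool_rot: [-0.001, -0.653, 0.758, -0.001]
contact_force: [0.3, 0.1, 1.1]
gripper_width: 0.405
t 4.20 q [ 0.12  -0.049  1.437 -0.002  1.753  1.839] w 0.405 F [0.34 0.08 1.14]
tcp cradle [-4.840e-02  3.000e-04  4.009e-01] shift tool [-0.0012  0.0003  0.0409] turn [-0.0001 -0.0016  0.004 ]
```

View pics/w2.png

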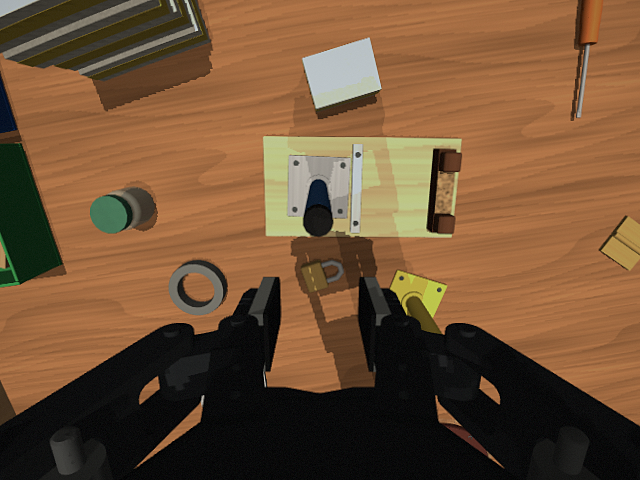

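View pics/s2.png

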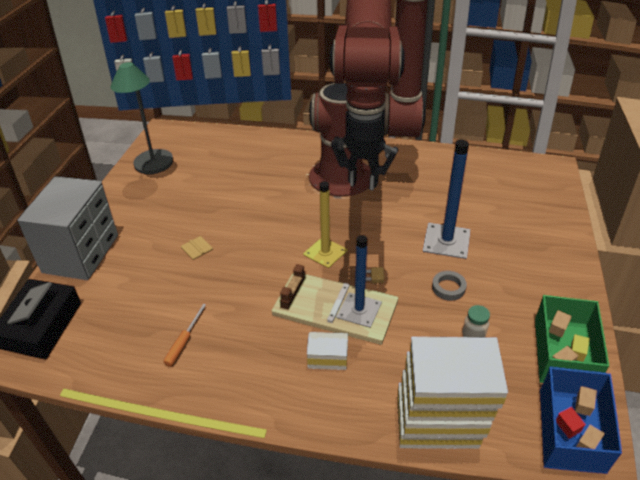

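The wrist view shows the leg tip centred at about (318,219), between the fingers, with the stop bar to its right at (357,190).

```bash
python3 - <<'E'
from h import *
ci=np.load('ci2.npy',allow_pickle=True).item()
for p,z in (((318,219.5),.26),((357-5,145),.032),((352.5,233),.032),((288,156),.026),((347.5,158),.026),((348,218),.026),((288,215),.026)):
    print(p,np.round(w2c(onz('wrist',[p],z,ci)[0]),4))
E
```

```text
(318, 219.5) [-0.048   0.0052  0.26  ]
(352, 145) [-0.0003  0.0637  0.032 ]
(352.5, 233) [ 0.0041 -0.0651  0.032 ]
(288, 156) [-0.0917  0.0478  0.026 ]
(347.5, 158) [-0.0057  0.0454  0.026 ]
(348, 218) [-0.0027 -0.0433  0.026 ]
(288, 215) [-0.0932 -0.0391  0.026 ]
```

```bash
python3 -m inch '0 -0.0017 0.01 0 0 0 0.45; 0 0 0.018 0 0 0 0.45; 0 0 0.018 0 0 0 0.45; 0 0 0.018 0 0 0 0.45; 0 0 0.018 0 0 0 0.45; 0 0 0.018 0 0 0 0.45; 0 0 0.018 0 0 0 0.45; 0 0 0.018 0 0 0 0.45; 0 0 0.018 0 0 0 0.45; 0 0 0.016 0 0 0 0.45'
python3 -m inch '0 0 0 0 0 0 0.45; 0 0 0 0 0 0 0.45'
python3 - <<'E'
from h import *
delta(c2w([-.0485,.002,.23]))
ci=camera_info('wrist')
cv2.imwrite('pics/w3.png',grab_frame('wrist'))
np.save('ci3.npy',ci,allow_pickle=True)
E
```

```text
time: 5.13
tool_pos: [0.5841, 0.1412, 0.2298]
tool_rot: [-0.0, -0.651, 0.759, -0.0]
contact_force: [-0.1, 0.5, -0.8]
gripper_width: 0.548
time: 5.3
tool_pos: [0.5838, 0.1417, 0.2302]
tool_rot: [-0.001, -0.651, 0.759, 0.0]
contact_force: [0.3, -1.4, -0.3]
gripper_width: 0.552
t 5.30 q [ 0.114 -0.002  1.671 -0.     1.475  1.839] w 0.552 F [ 0.3  -1.45 -0.29]
tcp cradle [-0.0453  0.0015  0.2302] shift tool [-0.0032 -0.0005  0.0002] turn [ 0.0018 -0.0008 -0.0014]
```

View pics/w3.png

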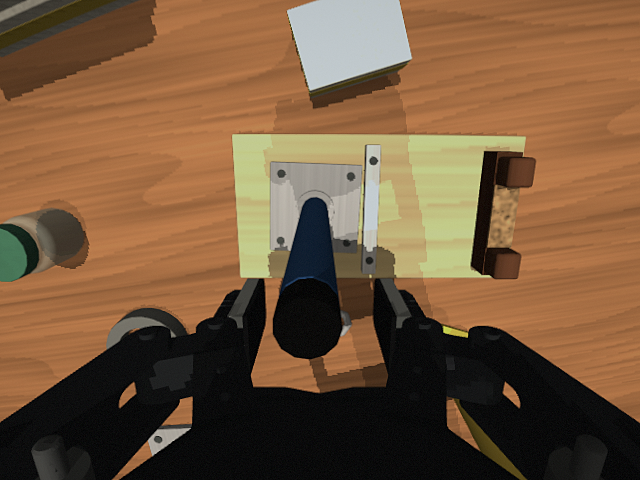

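```bash
cat >> h.py <<'E'
def tgt(th_deg, c=0.004, d=.21, lag=0., y=.002):
    t=np.radians(th_deg); B=np.array([-.006*np.sin(t),.02])
    ex=np.array([np.cos(t),-np.sin(t)]); ez=np.array([np.sin(t),np.cos(t)])
    p=B-.045*ex+d*ez+c*ex
    return c2w([p[0],y,p[1]]), t-np.radians(lag)
E
python3 -m inch '-0.0037 -0.0005 0 0 0 0 0.6; 0 0 0 0 0 0 0.6; 0 0 0 0 0 0 0.6; 0 0 0 0 0 0 0.6'
python3 - <<'E'
from h import *
delta(c2w([-.049,.002,.23]))
for th in (0,5,10): delta(*tgt(th))
cv2.imwrite('pics/w4.png',grab_frame('wrist'))
E
```

```text
time: 5.68
tool_pos: [0.5861, 0.1466, 0.2323]
tool_rot: [0.001, -0.651, 0.759, -0.0]
contact_force: [-0.4, -0.3, -0.9]
gripper_width: 0.4
t 5.68 q [ 0.122  0.002  1.663 -0.     1.475  1.845] w 0.400 F [-0.37 -0.3  -0.86]
tcp cradle [-0.0506  0.003   0.2323] shift tool [0.0016 0.001  0.0023] turn [-0.0015  0.0003  0.0003]
t 5.68 q [ 0.122  0.002  1.663 -0.     1.475  1.845] w 0.400 F [-0.37 -0.3  -0.86]
tcp cradle [-0.0506  0.003   0.2323] shift tool [0.0096 0.001  0.0023] turn [-0.0015  0.0003  0.0003]
t 5.68 q [ 0.122  0.002  1.663 -0.     1.475  1.845] w 0.400 F [-0.37 -0.3  -0.86]
tcp cradle [-0.0506  0.003   0.2323] shift tool [ 0.0275  0.001  -0.0005] turn [-0.0015 -0.0869  0.0004]
t 5.68 q [ 0.122  0.002  1.663 -0.     1.475  1.845] w 0.400 F [-0.37 -0.3  -0.86]
tcp cradle [-0.0506  0.003   0.2323] shift tool [ 0.0456  0.001  -0.0016] turn [-0.0015 -0.1742  0.0004]
```

View pics/w4.png

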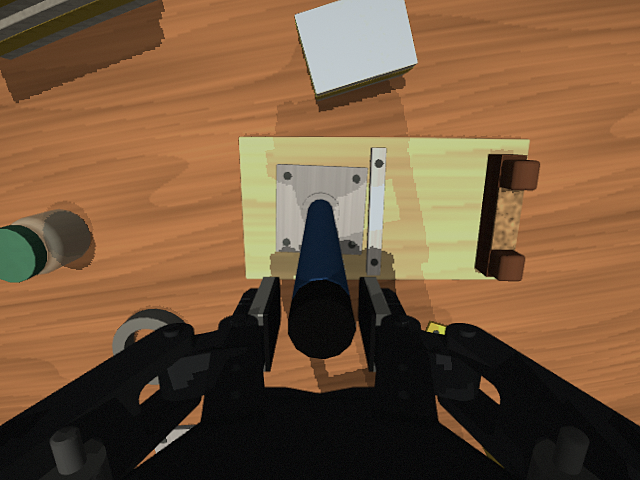

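```bash
python3 -m inch '0.002 0 0 0 0 0 0.6; 0.002 0 0 0 0 0 0.6; 0.0037 0 -0.0007 0 -0.0175 0 0.6; 0.0037 0 -0.0007 0 -0.0175 0 0.6; 0.0037 0 -0.0007 0 -0.0175 0 0.6; 0.0037 0 -0.0007 0 -0.0175 0 0.6; 0.0037 0 -0.0007 0 -0.0175 0 0.6; 0.0037 0 -0.0007 0 -0.0175 0 0.6; 0.0037 0 -0.0007 0 -0.0175 0 0.6; 0.0037 0 -0.0007 0 -0.0175 0 0.6'
python3 - <<'E'
from h import *
delta(*tgt(8))
cv2.imwrite('pics/w5.png',grab_frame('wrist'))
cv2.imwrite('pics/s5.png',cv2.resize(grab_frame('scene')[200:360,250:450],None,fx=3.7,fy=3.7))
E
```

```text
time: 6.57
tool_pos: [0.5805, 0.1125, 0.2352]
tool_rot: [0.054, -0.65, 0.757, 0.046]
contact_force: [0.2, 1.6, 0.2]
gripper_width: 0.405
t 6.57 q [-1.000e-03 -5.600e-02  1.720e+00  1.410e-01  1.457e+00  1.707e+00] w 0.405 F [0.17 1.58 0.24]
tcp cradle [-0.016   0.0026  0.2352] shift tool [0.0039 0.0006 0.001 ] turn [-0.0002  0.0021 -0.0001]
```

View pics/w5.png

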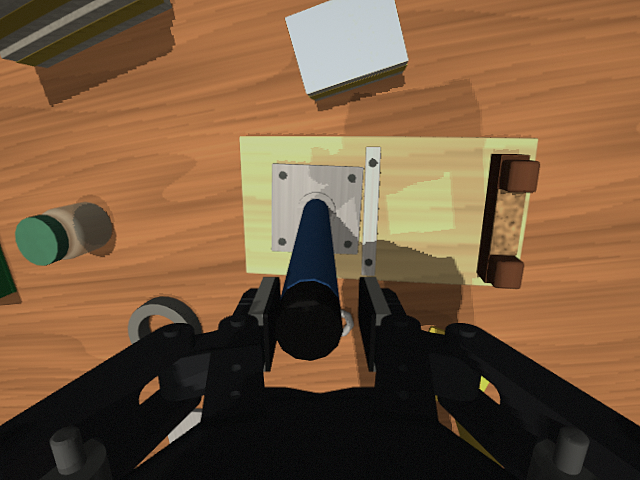

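View pics/s5.png

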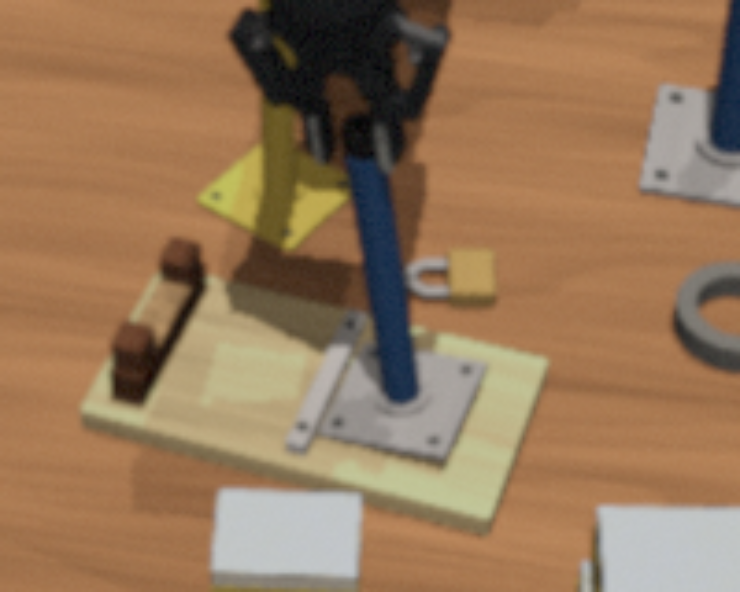

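```bash
python3 -m inch '0.0039 0 -0.0007 0 -0.0175 0 0.6; 0.0039 0 -0.0007 0 -0.0175 0 0.6; 0.0039 0 -0.0007 0 -0.0175 0 0.6; 0.0039 0 -0.0007 0 -0.0175 0 0.6; 0.0039 0 -0.0007 0 -0.0175 0 0.6; 0.0039 0 -0.0007 0 -0.0175 0 0.6; 0.0037 0 -0.0007 0 -0.0175 0 0.6; 0.0037 0 -0.0007 0 -0.0175 0 0.6; 0.0037 0 -0.0007 0 -0.0175 0 0.6; 0.0037 0 -0.0007 0 -0.0175 0 0.6'
python3 - <<'E'
from h import *
delta(*tgt(18))
cv2.imwrite('pics/w6.png',grab_frame('wrist'))
cv2.imwrite('pics/s6.png',cv2.resize(grab_frame('scene')[200:360,250:450],None,fx=3.7,fy=3.7))
E
```

```text
time: 7.5
tool_pos: [0.5746, 0.0742, 0.2335]
tool_rot: [0.12, -0.643, 0.749, 0.103]
contact_force: [0.1, 1.0, 0.4]
gripper_width: 0.397
t 7.50 q [-0.154 -0.091  1.774  0.318  1.465  1.535] w 0.397 F [0.09 1.04 0.45]
tcp cradle [0.0228 0.0025 0.2335] shift tool [0.0016 0.0005 0.0007] turn [ 0.0002  0.0024 -0.    ]
```

View pics/w6.png

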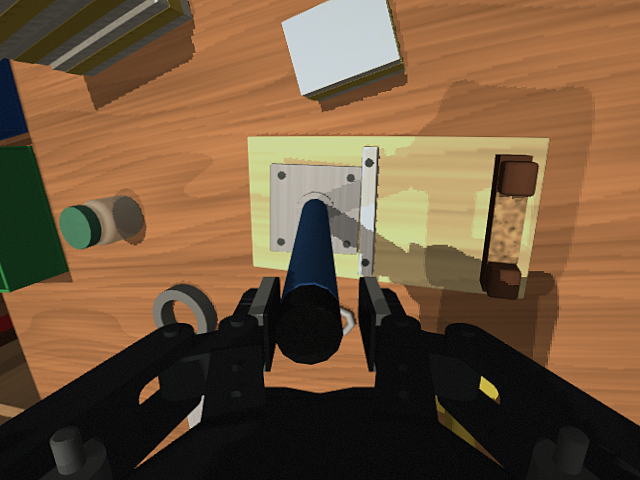

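View pics/s6.png

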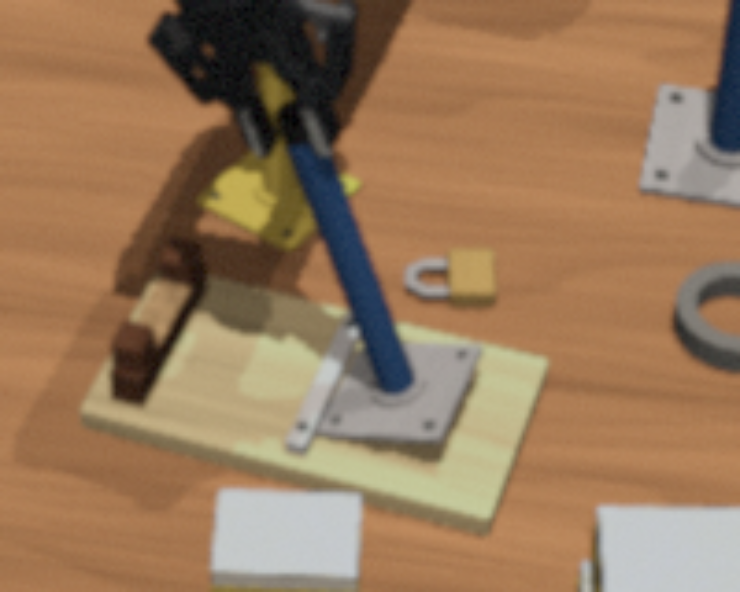

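The leg leans about 17°, the plate edge is at the bar and the rear finger is in contact (tube left edge at about x=280 in the wrist view).

```bash
python3 -m inch '0.0036 0 -0.0007 0 -0.0175 0 0.6; 0.0036 0 -0.0007 0 -0.0175 0 0.6; 0.0036 0 -0.0007 0 -0.0175 0 0.6; 0.0036 0 -0.0007 0 -0.0175 0 0.6; 0.0036 0 -0.0007 0 -0.0175 0 0.605; 0.0036 0 -0.0007 0 -0.0175 0 0.61; 0.0036 0 -0.0007 0 -0.0175 0 0.615; 0.0036 0 -0.0007 0 -0.0175 0 0.62; 0.0036 0 -0.0007 0 -0.0175 0 0.625; 0.0036 0 -0.0007 0 -0.0175 0 0.63'
python3 - <<'E'
from h import *
delta(*tgt(28,c=.0027))
cv2.imwrite('pics/w7.png',grab_frame('wrist'))
cv2.imwrite('pics/s7.png',cv2.resize(grab_frame('scene')[200:360,250:450],None,fx=3.7,fy=3.7))
E
```

```text
time: 8.43
tool_pos: [0.5692, 0.0388, 0.2262]
tool_rot: [0.185, -0.632, 0.736, 0.158]
contact_force: [-0.3, 0.1, 0.3]
gripper_width: 0.37
t 8.43 q [-0.299 -0.083  1.812  0.487  1.5    1.367] w 0.370 F [-0.26  0.1   0.28]
tcp cradle [0.0586 0.0026 0.2262] shift tool [0.0003 0.0006 0.0009] turn [-0.0001  0.0029  0.    ]
```

View pics/w7.png

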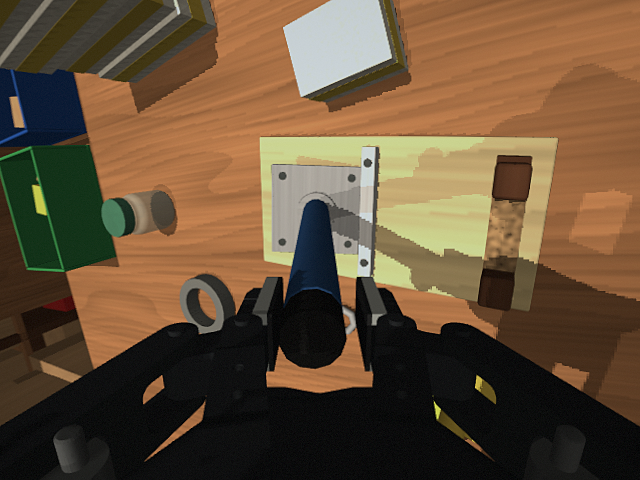

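View pics/s7.png

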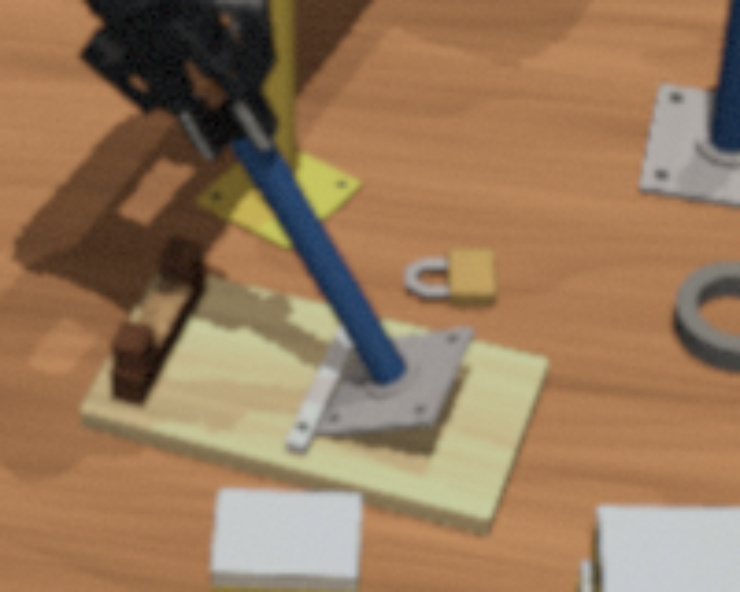

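```bash
python3 -m inch '0.0027 0 -0.0005 0 -0.0131 0 0.63; 0.0027 0 -0.0005 0 -0.0131 0 0.63; 0.0027 0 -0.0005 0 -0.0131 0 0.63; 0.0018 0 -0.0004 0 -0.0087 0 0.63; 0.0018 0 -0.0004 0 -0.0087 0 0.63; 0.0018 0 -0.0004 0 -0.0087 0 0.63; 0.0018 0 -0.0004 0 -0.0087 0 0.63; 0.0018 0 -0.0004 0 -0.0087 0 0.63; 0.0018 0 -0.0004 0 -0.0087 0 0.63; 0.0018 0 -0.0004 0 -0.0087 0 0.63'
python3 - <<'E'
from h import *
delta(*tgt(33.7,c=.0027))
cv2.imwrite('pics/w8.png',grab_frame('wrist'))
E
python3 -m inch '0.0018 0 -0.0004 0 -0.0087 0 0.63; 0.0018 0 -0.0004 0 -0.0087 0 0.63; 0.0018 0 -0.0004 0 -0.0087 0 0.63; 0.0018 0 -0.0004 0 -0.0087 0 0.63; 0.0018 0 -0.0004 0 -0.0087 0 0.63; 0.0018 0 -0.0004 0 -0.0087 0 0.63; 0.0018 0 -0.0004 0 -0.0087 0 0.63; 0.0018 0 -0.0004 0 -0.0087 0 0.63; 0.0018 0 -0.0004 0 -0.0087 0 0.63; 0.0018 0 -0.0004 0 -0.0087 0 0.63'
python3 - <<'E'
from h import *
delta(*tgt(38.7,c=-.0027))
cv2.imwrite('pics/w9.png',grab_frame('wrist'))
cv2.imwrite('pics/s9.png',cv2.resize(grab_frame('scene')[180:340,200:450],None,fx=3.1,fy=3.1))
E
```

```text
time: 9.37
tool_pos: [0.5662, 0.0193, 0.2194]
tool_rot: [0.221, -0.623, 0.726, 0.19]
contact_force: [-0.3, 0.1, 0.2]
gripper_width: 0.37
t 9.37 q [-0.376 -0.06   1.826  0.575  1.531  1.277] w 0.370 F [-0.29  0.06  0.18]
tcp cradle [0.0783 0.0026 0.2194] shift tool [0.0004 0.0006 0.0012] turn [0.     0.0028 0.0002]
time: 10.25
tool_pos: [0.5636, 0.0025, 0.212]
tool_rot: [0.252, -0.614, 0.716, 0.217]
contact_force: [-0.5, 0.3, -0.3]
gripper_width: 0.374
t 10.25 q [-0.44  -0.029  1.834  0.645  1.563  1.202] w 0.374 F [-0.53  0.27 -0.35]
tcp cradle [0.0953 0.0026 0.212 ] shift tool [-0.005   0.0006  0.0018] turn [ 0.      0.0026 -0.    ]
```

View pics/w9.png

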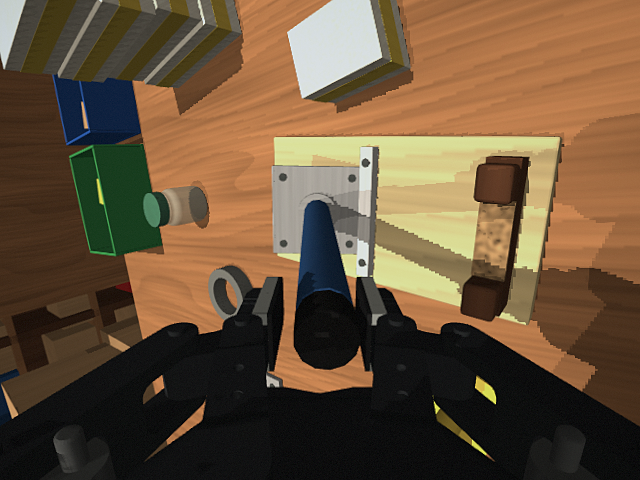

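View pics/s9.png

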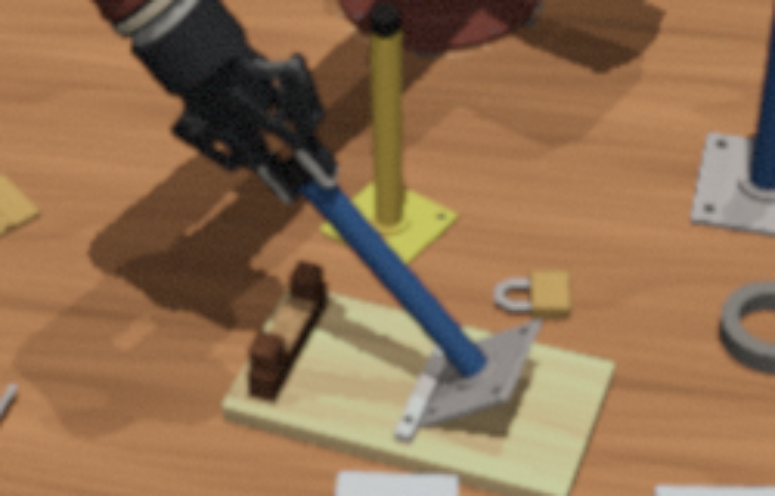

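The tube has moved across to the front (lower) finger, with its axis going from x≈313 to 328 px. The handover was gentle, and the leg is at about 40° and carried from below.

```bash
cat >> h.py <<'E'
def tgt2(th_deg, lag, cl, y=.002, back=.03):
    t=np.radians(th_deg); ph=t-np.radians(lag); g=.085*(1-cl)
    B=np.array([-.006*np.sin(t),.02])
    ex=np.array([np.cos(t),-np.sin(t)]); ez=np.array([np.sin(t),np.cos(t)])
    cor=B-.045*ex+.24*ez+.013*ex
    tx=np.array([np.cos(ph),-np.sin(ph)]); tz=-np.array([np.sin(ph),np.cos(ph)])
    p=cor-tx*g/2+tz*back
    return c2w([p[0],y,p[1]]), ph
def rel(a,b):
    Ra,Rb=toolR(a[1]),toolR(b[1]); return np.round(np.r_[Ra.T@(b[0]-a[0]),R.from_matrix(Ra.T@Rb).as_rotvec()],5)
E
python3 - <<'E'
from h import *
lag=lambda t:np.interp(t,[39,50,90],[1.4,1.4,17]); cl=lambda t:np.interp(t,[39,50,80],[.63,.63,.52])
T=lambda t:tgt2(t,lag(t),cl(t))
delta(*T(40))
for t in (40,44,49,50,54,59,60,64,69,70,74,79,80,84,89,90): print(t,np.round(w2c(T(t)[0]),4),rel(T(t),T(t+1)),round(cl(t+1),3))
E
```

```text
t 10.35 q [-0.44  -0.029  1.834  0.645  1.563  1.203] w 0.371 F [-0.38  0.17 -0.8 ]
tcp cradle [0.0954 0.0025 0.2116] shift tool [0.0001 0.0005 0.001 ] turn [ 0.0003  0.004  -0.001 ]
40 [0.0949 0.002  0.2108] [ 0.00362  0.      -0.00065 -0.      -0.01745  0.     ] 0.63
44 [0.1076 0.002  0.2034] [ 0.00363 -0.      -0.00065 -0.      -0.01745 -0.     ] 0.63
49 [0.1228 0.002  0.193 ] [ 0.00364  0.      -0.00065  0.      -0.01745 -0.     ] 0.63
50 [0.1258 0.002  0.1907] [ 0.00369 -0.      -0.00054  0.      -0.01065  0.     ] 0.626
54 [0.1369 0.002  0.1808] [ 0.0037  -0.      -0.00043  0.      -0.01065  0.     ] 0.612
59 [0.1497 0.002  0.1673] [ 0.00372  0.      -0.0003   0.      -0.01065  0.     ] 0.593
60 [0.1522 0.002  0.1645] [ 0.00372 -0.      -0.00028 -0.      -0.01065 -0.     ] 0.59
64 [0.1614 0.002  0.1527] [ 0.00373  0.      -0.00017  0.      -0.01065 -0.     ] 0.575
69 [0.1717 0.002  0.1372] [ 3.730e-03 -0.000e+00 -4.000e-05  0.000e+00 -1.065e-02  0.000e+00] 0.557
70 [0.1736 0.002  0.134 ] [ 3.730e-03  0.000e+00 -2.000e-05  0.000e+00 -1.065e-02  0.000e+00] 0.553
74 [0.1806 0.002  0.1208] [ 3.730e-03 -0.000e+00  8.000e-05  0.000e+00 -1.065e-02 -0.000e+00] 0.538
79 [0.188  0.002  0.1037] [ 0.00372 -0.       0.00021 -0.      -0.01065 -0.     ] 0.52
80 [0.1893 0.002  0.1002] [ 0.00388 -0.       0.00024 -0.      -0.01065  0.     ] 0.52
84 [0.1941 0.002  0.0854] [ 0.00387 -0.       0.00035  0.      -0.01065  0.     ] 0.52
89 [0.1986 0.002  0.0666] [ 0.00385 -0.       0.00048 -0.      -0.01065 -0.     ] 0.52
90 [0.1993 0.002  0.0627] [ 0.00364  0.       0.00037  0.      -0.01745 -0.     ] 0.52
```

Measured pose agrees with the model at 40°. I'm going on to 50°, then 60°.

```bash
python3 -m inch '0.0036 0 -0.0006 0 -0.0175 0 0.63; 0.0036 0 -0.0006 0 -0.0175 0 0.63; 0.0036 0 -0.0006 0 -0.0175 0 0.63; 0.0036 0 -0.0006 0 -0.0175 0 0.63; 0.0036 0 -0.0006 0 -0.0175 0 0.63; 0.0036 0 -0.0006 0 -0.0175 0 0.63; 0.0036 0 -0.0006 0 -0.0175 0 0.63; 0.0036 0 -0.0006 0 -0.0175 0 0.63; 0.0036 0 -0.0006 0 -0.0175 0 0.63; 0.0036 0 -0.0006 0 -0.0175 0 0.63'
python3 - <<'E'
from h import *
lag=lambda t:np.interp(t,[39,50,90],[1.4,1.4,17]); cl=lambda t:np.interp(t,[39,50,80],[.63,.63,.52])
T=lambda t:tgt2(t,lag(t),cl(t))
delta(*T(50))
cv2.imwrite('pics/w10.png',grab_frame('wrist'))
cv2.imwrite('pics/s10.png',cv2.resize(grab_frame('scene')[180:340,200:450],None,fx=3.1,fy=3.1))
E
```

```text
time: 11.18
tool_pos: [0.5591, -0.0276, 0.1916]
tool_rot: [0.314, -0.593, 0.691, 0.27]
contact_force: [-0.3, -1.2, -0.5]
gripper_width: 0.371
t 11.18 q [-0.55   0.063  1.838  0.771  1.634  1.063] w 0.371 F [-0.3  -1.2  -0.48]
tcp cradle [0.1257 0.0027 0.1916] shift tool [0.0007 0.0007 0.0005] turn [-0.0002  0.0057  0.    ]
```

View pics/w10.png

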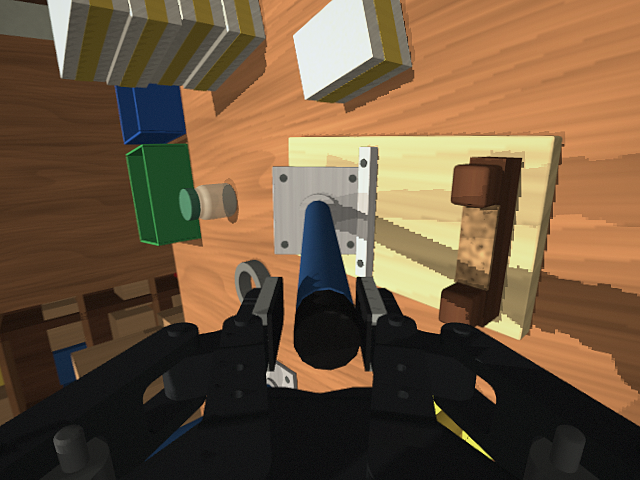

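View pics/s10.png

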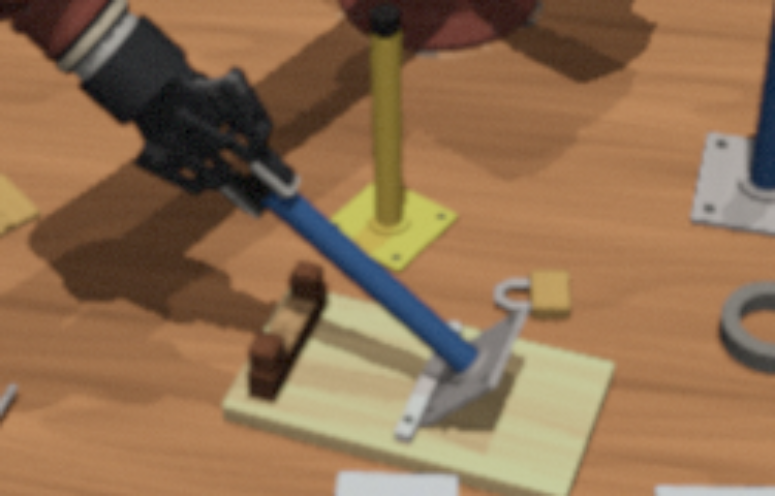

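```bash
python3 -m inch '0.0037 0 -0.0004 0 -0.011 0 0.626; 0.0037 0 -0.0004 0 -0.011 0 0.623; 0.0037 0 -0.0004 0 -0.011 0 0.619; 0.0037 0 -0.0004 0 -0.011 0 0.615; 0.0037 0 -0.0004 0 -0.011 0 0.612; 0.0037 0 -0.0004 0 -0.011 0 0.608; 0.0037 0 -0.0004 0 -0.011 0 0.604; 0.0037 0 -0.0004 0 -0.011 0 0.601; 0.0037 0 -0.0004 0 -0.011 0 0.597; 0.0037 0 -0.0003 0 -0.011 0 0.593'
python3 - <<'E'
from h import *
lag=lambda t:np.interp(t,[39,50,90],[1.4,1.4,17]); cl=lambda t:np.interp(t,[39,50,80],[.63,.63,.52])
T=lambda t:tgt2(t,lag(t),cl(t))
delta(*T(60))
E
python3 -m inch '0.0037 0 -0.0002 0 -0.0107 0 0.59; 0.0037 0 -0.0002 0 -0.0107 0 0.586; 0.0037 0 -0.0002 0 -0.0107 0 0.582; 0.0037 0 -0.0002 0 -0.0107 0 0.579; 0.0037 0 -0.0002 0 -0.0107 0 0.575; 0.0037 0 -0.0002 0 -0.0107 0 0.571; 0.0037 0 -0.0002 0 -0.0107 0 0.568; 0.0037 0 0 0 -0.0107 0 0.564; 0.0037 0 0 0 -0.0107 0 0.56; 0.0037 0 0 0 -0.0107 0 0.557'
python3 - <<'E'
from h import *
lag=lambda t:np.interp(t,[39,50,90],[1.4,1.4,17]); cl=lambda t:np.interp(t,[39,50,80],[.63,.63,.52])
T=lambda t:tgt2(t,lag(t),cl(t))
delta(*T(70))
cv2.imwrite('pics/w11.png',grab_frame('wrist'))
cv2.imwrite('pics/s11.png',cv2.resize(grab_frame('scene')[180:340,200:450],None,fx=3.1,fy=3.1))
E
```

```text
time: 12.12
tool_pos: [0.5551, -0.0531, 0.1649]
tool_rot: [0.352, -0.577, 0.673, 0.302]
contact_force: [0.3, -0.9, -0.8]
gripper_width: 0.405
t 12.12 q [-0.62   0.159  1.829  0.829  1.678  0.963] w 0.405 F [ 0.33 -0.89 -0.82]
tcp cradle [0.1516 0.0026 0.1649] shift tool [ 0.0007  0.0006 -0.0003] turn [-0.      0.0086  0.    ]
time: 12.95
tool_pos: [0.552, -0.0737, 0.1343]
tool_rot: [0.387, -0.56, 0.653, 0.332]
contact_force: [-0.1, -1.8, -1.6]
gripper_width: 0.442
t 12.95 q [-0.674  0.269  1.81   0.877  1.719  0.872] w 0.442 F [-0.08 -1.8  -1.59]
tcp cradle [0.1724 0.0027 0.1343] shift tool [ 0.0009  0.0007 -0.0008] turn [-0.      0.009   0.0001]
```

View pics/w11.png

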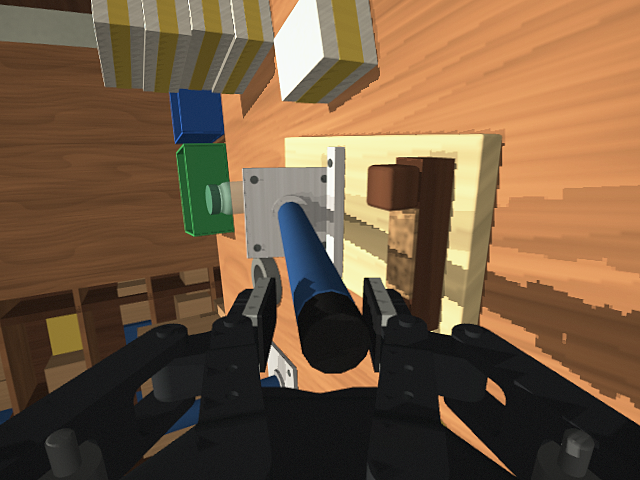

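View pics/s11.png

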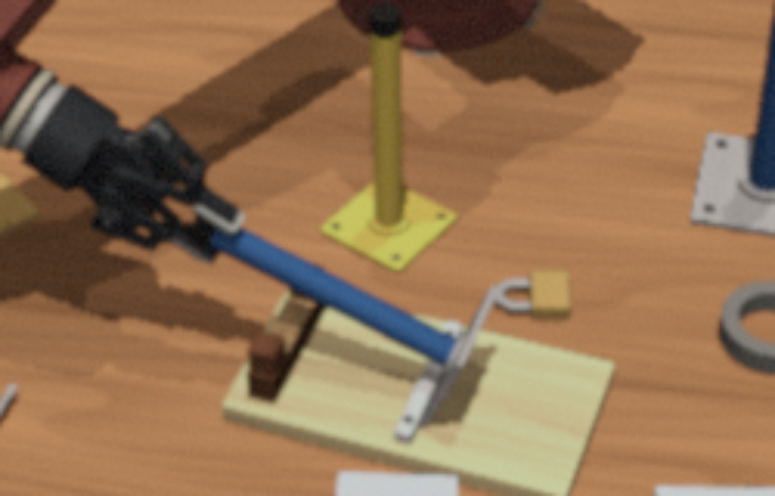

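The leg is at about 69°, resting on the lower finger and lined up with the saddle. I'm continuing, and will slow near the saddle.

```bash
python3 -m inch '0.0037 0 0 0 -0.0107 0 0.553; 0.0037 0 0 0 -0.0107 0 0.55; 0.0037 0 0 0 -0.0107 0 0.546; 0.0037 0 0 0 -0.0107 0 0.542; 0.0037 0 0 0 -0.0107 0 0.539; 0.0037 0 0.0002 0 -0.0107 0 0.535; 0.0037 0 0.0002 0 -0.0107 0 0.531; 0.0037 0 0.0002 0 -0.0107 0 0.527; 0.0037 0 0.0002 0 -0.0107 0 0.524; 0.0037 0 0.0002 0 -0.0107 0 0.52'
python3 -m inch '0.003 0 0.0002 0 -0.009 0 0.52; 0.003 0 0.0002 0 -0.009 0 0.52; 0.003 0 0.0002 0 -0.009 0 0.52; 0.003 0 0.0002 0 -0.009 0 0.52; 0.0025 0 0.0002 0 -0.007 0 0.52; 0.0025 0 0.0002 0 -0.007 0 0.52'
python3 - <<'E'
from h import *
for t in (84,86,90): delta(*tgt2(t,np.interp(t,[50,90],[1.4,17]),.52))
cv2.imwrite('pics/w12.png',grab_frame('wrist'))
cv2.imwrite('pics/s12.png',cv2.resize(grab_frame('scene')[180:340,200:450],None,fx=3.1,fy=3.1))
E
```

```text
time: 13.88
tool_pos: [0.5496, -0.0888, 0.1006]
tool_rot: [0.421, -0.542, 0.631, 0.362]
contact_force: [-0.1, -0.6, -0.1]
gripper_width: 0.479
time: 14.38
tool_pos: [0.5489, -0.0938, 0.0845]
tool_rot: [0.437, -0.533, 0.62, 0.375]
contact_force: [0.4, -2.0, -1.1]
gripper_width: 0.479
t 14.38 q [-0.727  0.45   1.765  0.94   1.779  0.755] w 0.479 F [ 0.41 -1.98 -1.13]
tcp cradle [0.1927 0.0027 0.0845] shift tool [-0.0004  0.0007 -0.0016] turn [0.     0.0166 0.0001]
t 14.38 q [-0.727  0.45   1.765  0.94   1.779  0.755] w 0.479 F [ 0.41 -1.98 -1.13]
tcp cradle [0.1927 0.0027 0.0845] shift tool [ 0.0074  0.0007 -0.001 ] turn [ 0.     -0.0047  0.0001]
t 14.38 q [-0.727  0.45   1.765  0.94   1.779  0.755] w 0.479 F [ 0.41 -1.98 -1.13]
tcp cradle [0.1927 0.0027 0.0845] shift tool [0.0228 0.0007 0.0011] turn [ 0.     -0.0473  0.0001]
```

View pics/w12.png

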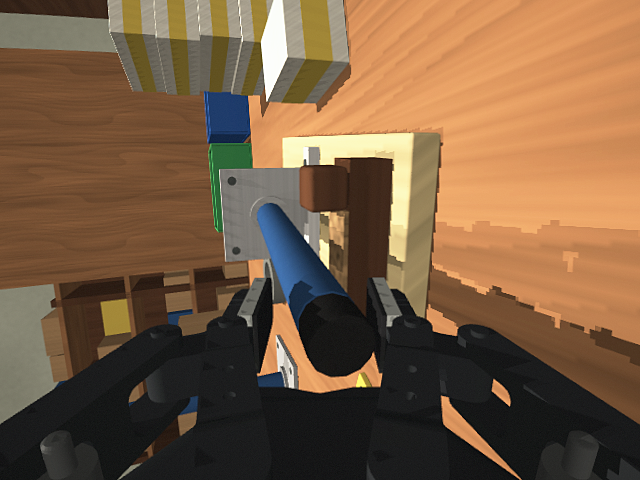

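View pics/s12.png

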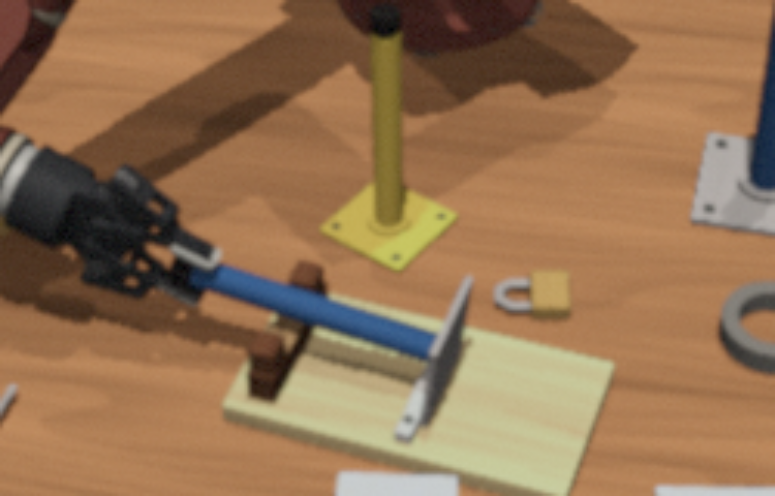

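```bash
python3 -m inch '0.002 0 0.0001 0 -0.005 0 0.52; 0.002 0 0.0001 0 -0.005 0 0.52; 0.002 0 0.0001 0 -0.005 0 0.52; 0.002 0 0.0001 0 -0.005 0 0.52; 0.002 0 0.0001 0 -0.005 0 0.52; 0.0015 0 0.0001 0 -0.005 0 0.52; 0.0015 0 0.0001 0 -0.004 0 0.52; 0.0015 0 0.0001 0 -0.004 0 0.52; 0.0015 0 0.0001 0 -0.004 0 0.52; 0.0015 0 0.0001 0 -0.004 0 0.52'
python3 - <<'E'
from h import *
for t in (88,90,91): delta(*tgt2(t,17,.52))
E
python3 -m inch '0.001 0 0 0 0 0 0.52; 0.001 0 0 0 0 0 0.52; 0.001 0 0 0 0 0 0.52; 0.001 0 0 0 0 0 0.52; 0.001 0 0 0 0 0 0.52; 0.001 0 0 0 0 0 0.52; 0 0 0 0 0 0 0.52; 0 0 0 0 0 0 0.52'
python3 - <<'E'
from h import *
for t in (90,91): delta(*tgt2(t,17,.52))
cv2.imwrite('pics/w13.png',grab_frame('wrist'))
cv2.imwrite('pics/s13.png',cv2.resize(grab_frame('scene')[220:340,240:400],None,fx=4.8,fy=4.8))
E
```

```text
time: 15.32
tool_pos: [0.5482, -0.0981, 0.0677]
tool_rot: [0.451, -0.524, 0.61, 0.387]
contact_force: [-0.0, 1.3, -2.5]
gripper_width: 0.479
t 15.32 q [-0.739  0.51   1.747  0.956  1.796  0.722] w 0.479 F [-0.04  1.25 -2.51]
tcp cradle [0.1971 0.0026 0.0677] shift tool [-0.0019  0.0006 -0.0013] turn [ 0.0002  0.0337 -0.0001]
t 15.32 q [-0.739  0.51   1.747  0.956  1.796  0.722] w 0.479 F [-0.04  1.25 -2.51]
tcp cradle [0.1971 0.0026 0.0677] shift tool [ 0.0054  0.0006 -0.0007] turn [ 0.0002 -0.0013 -0.0001]
t 15.32 q [-0.739  0.51   1.747  0.956  1.796  0.722] w 0.479 F [-0.04  1.25 -2.51]
tcp cradle [0.1971 0.0026 0.0677] shift tool [ 0.009   0.0006 -0.0004] turn [ 0.0002 -0.0187 -0.0001]
time: 15.98
tool_pos: [0.548, -0.1, 0.0621]
tool_rot: [0.451, -0.524, 0.61, 0.387]
contact_force: [0.9, 0.9, -1.0]
gripper_width: 0.476
t 15.98 q [-0.741  0.521  1.743  0.952  1.793  0.715] w 0.476 F [ 0.89  0.87 -0.96]
tcp cradle [0.199  0.0027 0.0621] shift tool [-0.0005  0.0007 -0.0005] turn [-0.     -0.0019  0.0001]
t 15.98 q [-0.741  0.521  1.743  0.952  1.793  0.715] w 0.476 F [ 0.89  0.87 -0.96]
tcp cradle [0.199  0.0027 0.0621] shift tool [ 0.0032  0.0007 -0.0001] turn [-0.     -0.0193  0.0001]
```

View pics/w13.png

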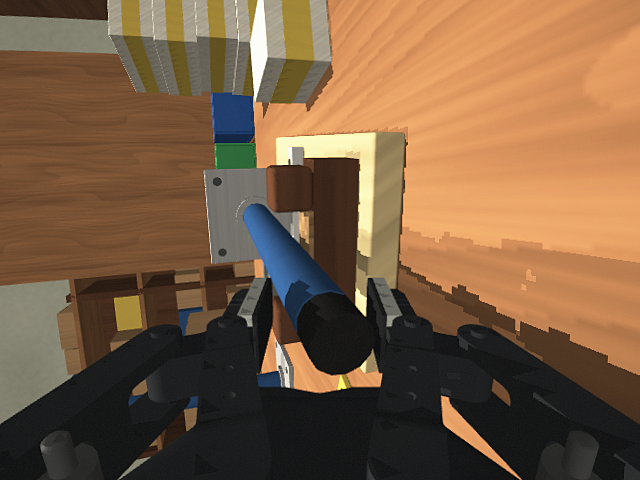

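View pics/s13.png

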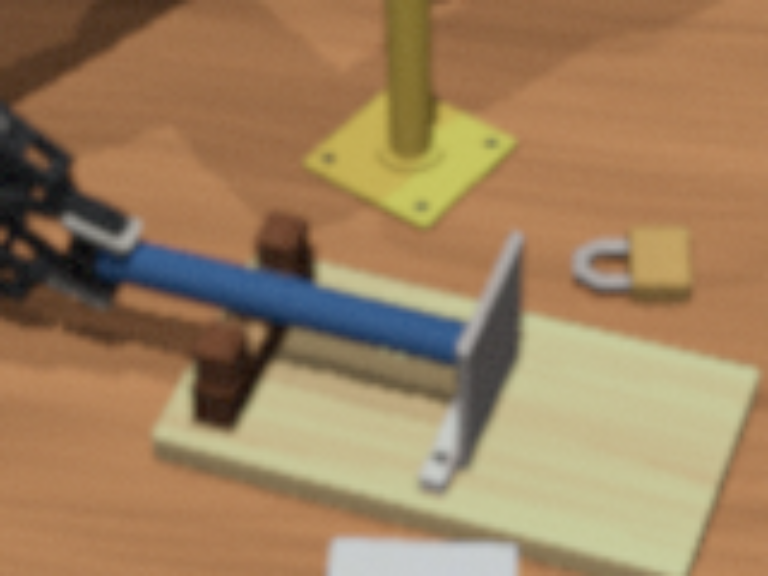

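```bash
python3 -m inch '0.0006 0 0 0 0 0 0.52; 0.0006 0 0 0 0 0 0.52; 0.0006 0 0 0 0 0 0.52; 0.0006 0 0 0 0 0 0.52; 0.0006 0 0 0 0 0 0.52; 0.0006 0 0 0 0 0 0.52; 0.0006 0 0 0 0 0 0.52; 0 0 0 0 0 0 0.52; 0 0 0 0 0 0 0.52'
python3 - <<'E'
from h import *
for t in (91,): delta(*tgt2(t,17,.52))
a=grab_frame('wrist'); b=cv2.imread('pics/w13.png')
cv2.imwrite('pics/w14.png',cv2.resize(np.hstack([b[150:400,200:420],a[150:400,200:420]]),None,fx=1.8,fy=1.8))
cv2.imwrite('pics/s14.png',cv2.resize(grab_frame('scene')[220:340,240:400],None,fx=4.8,fy=4.8))
E
```

```text
time: 16.83
tool_pos: [0.5477, -0.1012, 0.0581]
tool_rot: [0.451, -0.524, 0.61, 0.387]
contact_force: [0.1, 0.2, -0.2]
gripper_width: 0.48
t 16.83 q [-0.743  0.529  1.74   0.95   1.791  0.709] w 0.480 F [ 0.1   0.22 -0.19]
tcp cradle [0.2002 0.0026 0.0581] shift tool [-0.0011  0.0006 -0.0002] turn [ 0.0001 -0.0192 -0.    ]
```

View pics/w14.png

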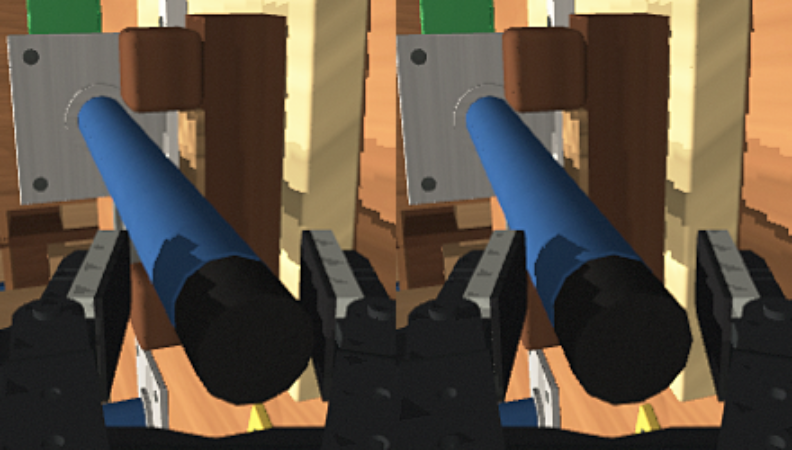

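View pics/s14.png

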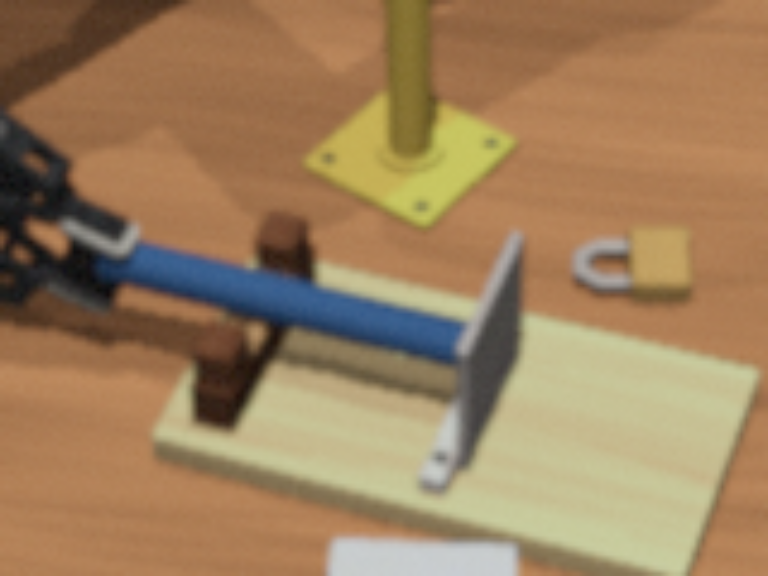

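The lower finger has parted from the foot (a gap opened at about x=690 in the right half of the crop) and the leg didn't move, so the tube is sitting in the saddle. I'm opening slightly and backing out along the finger axis.

```bash
python3 -m inch '0 0 0 0 0 0 0.5; 0 0 0 0 0 0 0.48; 0 0 0 0 0 0 0.47; 0 0 -0.002 0 0 0 0.47; 0 0 -0.005 0 0 0 0.47; 0 0 -0.01 0 0 0 0.47; 0 0 -0.015 0 0 0 0.47; 0 0 -0.02 0 0 0 0.47; 0 0 -0.02 0 0 0 0.47; 0 0 -0.02 0 0 0 0.47'
python3 -m inch '-0.01 0 -0.03 0 0 0 0.47; -0.02 0 -0.03 0 0 0 0.47; -0.03 0 -0.02 0 0 0 0.47; -0.03 0 -0.02 0 0 0 0.47; -0.03 0 -0.02 0 0 0 0.47; 0 0 0 0 0 0 0.47; 0 0 0 0 0 0 0.47'
python3 - <<'E'
from h import *
s=state();print(s['time'],s['tool_pos'],s['contact_force'])
cv2.imwrite('pics/t15.png',cv2.resize(grab_frame('top')[165:270,215:375],None,fx=5,fy=5,interpolation=cv2.INTER_CUBIC))
f=grab_frame('scene');cv2.imwrite('pics/s15f.png',f)
cv2.imwrite('pics/s15.png',cv2.resize(f[220:340,240:400],None,fx=4.8,fy=4.8,interpolation=cv2.INTER_CUBIC))
E
```

```text
time: 17.77
tool_pos: [0.5342, -0.1903, 0.086]
tool_rot: [0.451, -0.524, 0.611, 0.386]
contact_force: [0.5, 0.9, 0.5]
gripper_width: 0.531
time: 18.35
tool_pos: [0.5226, -0.2693, 0.2383]
tool_rot: [0.451, -0.526, 0.611, 0.384]
contact_force: [0.5, 0.7, -0.2]
gripper_width: 0.53
18.35 [ 0.52264438 -0.26928346  0.23829607] [ 0.51338099  0.71720147 -0.2075855 ]
```

View pics/t15.png

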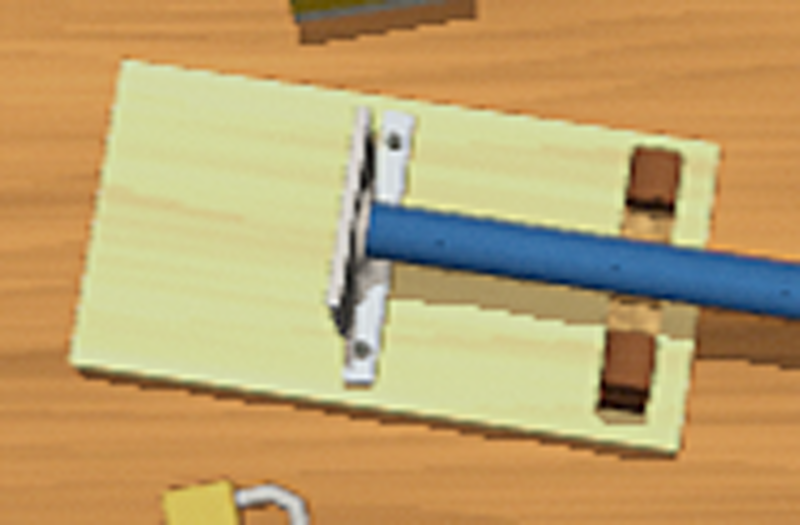

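View pics/s15.png

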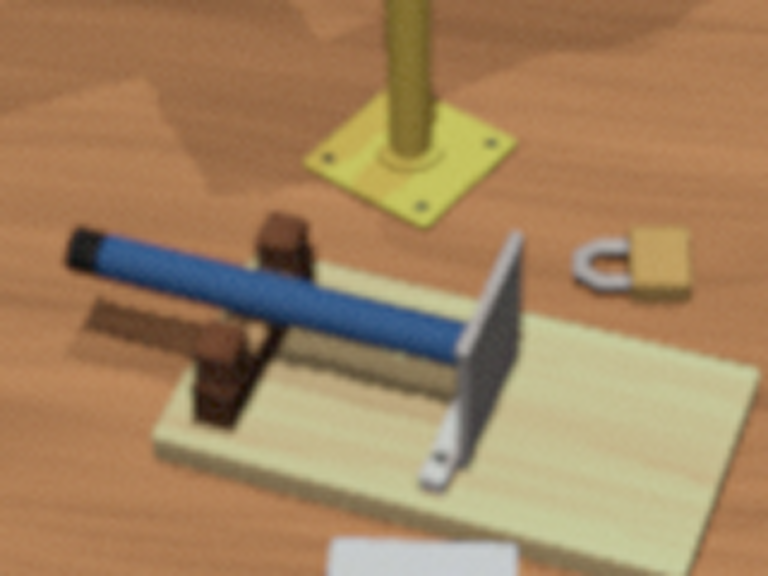

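View pics/s15f.png

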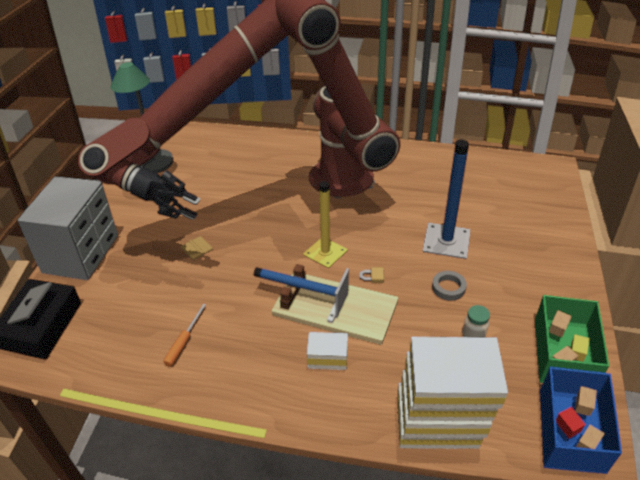

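The leg lies in the saddle with its plate on edge at the bar, and the other things look untouched. Next I'm measuring how close the plate sits to the bar.

```bash
python3 - <<'E'
from h import *
f=grab_frame('top'); cv2.imwrite('pics/t16.png',cv2.resize(f[180:250,270:410],None,fx=5.7,fy=5.7,interpolation=cv2.INTER_CUBIC))
for z,x in ((.110,-.006),(.110,0),(.065,.234),(.032,0)):
    for y in (-.045,0,.045):
        p=proj('top',[c2w([x,y,z])])[0]; print(x,y,z,'top crop15',np.round((p-[215,165]+.5)*5-.5,0),'crop16',np.round((p-[270,180]+.5)*5.7-.5,0),'s15',np.round((proj('scene',[c2w([x,y,z])])[0]-[240,220]+.5)*4.8-.5))
E
```

```text
-0.006 -0.045 0.11 top crop15 [325. 307.] crop16 [ 57. 265.] s15 [522. 234.]
-0.006 0 0.11 top crop15 [341. 207.] crop16 [ 75. 150.] s15 [494. 293.]
-0.006 0.045 0.11 top crop15 [356. 108.] crop16 [93. 37.] s15 [465. 355.]
0 -0.045 0.11 top crop15 [339. 309.] crop16 [ 73. 267.] s15 [511. 232.]
0 0 0.11 top crop15 [354. 209.] crop16 [ 91. 152.] s15 [483. 290.]
0 0.045 0.11 top crop15 [370. 109.] crop16 [108.  39.] s15 [454. 352.]
0.234 -0.045 0.065 top crop15 [860. 398.] crop16 [667. 368.] s15 [103. 194.]
0.234 0 0.065 top crop15 [871. 300.] crop16 [680. 257.] s15 [ 69. 249.]
0.234 0.045 0.065 top crop15 [883. 204.] crop16 [693. 147.] s15 [ 34. 305.]
0 -0.045 0.032 top crop15 [350. 338.] crop16 [ 86. 300.] s15 [509. 336.]
0 0 0.032 top crop15 [365. 244.] crop16 [102. 193.] s15 [482. 395.]
0 0.045 0.032 top crop15 [379. 152.] crop16 [119.  88.] s15 [454. 457.]
```

View pics/t16.png

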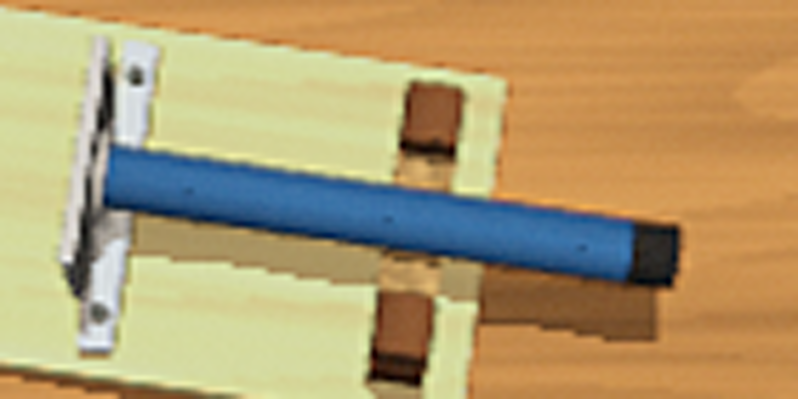

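```bash
python3 -m inch '0 0 0 0 0 0 0.47; 0 0 0 0 0 0 0.47; 0 0 0 0 0 0 0.47'; python3 - <<'E'
from h import *
a=grab_frame('top').astype(int); b=cv2.imread('pics/t16.png')
d=cv2.absdiff(cv2.resize(a.astype('uint8')[180:250,270:410],None,fx=5.7,fy=5.7,interpolation=cv2.INTER_CUBIC),b); print('diff',d.mean(),d.max())
print(job_done())
E
```

```text
time: 18.75
tool_pos: [0.5221, -0.266, 0.2341]
tool_rot: [0.451, -0.523, 0.61, 0.388]
contact_force: [0.6, 0.2, 0.6]
gripper_width: 0.532
diff 1.2249158820191666 15
the job is handed in; nothing more can be done
None
```

The smaller blue leg now lies on its side, tube in the cork saddle and plate on edge at the stop bar. I handed the job in at about 18.8 s.

**How it was done:** I straddled the tube's end with the fingers partly open (31 to 41 mm gap for the 26 mm tube) and never closed them on it. The rear finger pushed the leg over. Around 35–39° the tube passed gently onto the front finger, which carried it down slowly until it rested in the saddle. I then backed the fingers out along their own axis.

**Last checks:**
- **Position:** in the top view the leg tip is at crop pixel (679, 254) against a predicted (680, 257). The plate's top edge is also within about 3 px of its prediction. Both put the leg within about 1 mm of its ideal place.
- **Stillness:** two top pictures about 0.3 s apart show no change beyond image noise.
- **Arm:** it stands clear of everything. Contact-force readings at the end of each move stayed within about 3 N, but I did not log forces between those readings.
- **Other things:** the listed bystanders and the other two legs look unmoved in the scene picture. I did not measure their positions.

No check failed or disagreed.

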